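# Find where the optics disc rubs and clamp it there

### The job

The tilted optics disc rubs at one place as it turns. With the clamp still open, turn the disc by its crank knob (you meet the place within half a turn anticlockwise), feel for where the drag rises and stop the disc for a moment in the middle of the tight spot, where it drags hardest; then swing the clamp arm over until its pad rests on the rim, leaving the disc standing there. Leave the loose things round the stand where they are.

Things in the scene. Friction and masses are not known exactly. Their poses are not given: they have to be found in the camera images.
- stand: Grey foot of the optics-disc stand, fixed to the bench: 240 (x) x 360 (y) x 14 mm plate, origin at the centre of its underside, z up. Its head leans 30 deg about the stand's x axis: the disc's upward normal is (0, 0.5, 0.866) in this frame; 'downhill' is the +y side, 'uphill' the -y side.
- lamp (a point): Lower inner edge, at mid-length, of the black lamp box (130 mm along the stand's x, 60 x 48 mm) that overhangs the disc's uphill edge: 130 mm uphill of the disc's centre, 112 mm out along its normal. A vertical tool hits it over the uphill half; come in along the disc's normal, fingers closing along the stand's x. Axes as the tilted head.
- disc: White graduated disc, 192 mm across, 10 mm thick, turning endlessly on the head. Origin: centre of its face, 155 mm above the bench; z its upward normal, x from centre towards the knob. A 28 mm hub stands 12 mm proud. A hidden high spot below rubs at one angle of the disc, 40 to 175 deg anticlockwise (seen facing it) of the start: the push at the knob rises from 0.5 N to 6-9 N.
- knob (a point): Middle of the disc's black crank knob: a free-running round sleeve, 24 mm across, 48 mm long, axis along the disc's normal, 55 mm from the disc's centre, spanning 12 to 60 mm above its face; this point is 36 mm above it. A grip on it need not turn with the disc. Axes as disc.
- guide_block: Fixed steel block hidden under the uphill part of the disc, 70 mm from its centre, with the small sprung shoe that the high spot rubs on; not to be handled. The rub is felt over about 30 deg of turn: stiffest (9 N at the knob) going into its middle, 6 N across it, only about 2 N coming out; friction holds the disc where it is left.
- clamp (a joint): Clamp arm at the disc's downhill edge, hinge angle in rad: 0 = rubber pad on the rim, 1.5 = open against its stop, leaning out downhill. Steel, 0.3 kg, 86 mm from hinge to end. It is over centre at about 0.9 (it may stay put from 0.8 to 1.0): above that it falls open by its weight, below it falls shut by itself, slowed by a damped hinge; 3 N at the bar moves it.
- clamp_hinge (a point): Middle of the clamp's hinge line, which runs along the stand's x: 155 mm downhill of the disc's centre, 20 mm out along the normal. Axes as the tilted head: x as the stand's, y downhill, z the disc's normal. At joint value q the bar lies 77 mm from it, at angle q + 0.43 rad from uphill (-y) towards +z.
- clamp_bar (a point): Centre of the clamp's T-bar handle: a round steel bar, 14 mm thick, 70 mm long along the stand's x, on a short post near the arm's end. With the arm open the bar is on its outer, downhill side and can be pushed uphill from there with shut fingers. Axes turn with the arm.
- laser: Bystander: red laser barrel (100 mm) on a black round foot (110 mm), 161 mm tall; origin under the foot.
- beaker: Bystander: glass beaker, 90 mm across, 120 mm tall; origin at the bottom.
- acrylic_box: Bystander: clear open box, 100 x 100 x 90 mm; origin at the bottom.
- marker: Bystander: marker pen, 133 mm long, lying along its x axis; origin under it.
- prism: Bystander: half-round glass block, 80 x 40 x 22 mm; origin under it.
- protractor: Bystander: white round protractor plate, 120 mm across, 6 mm thick; origin under it.

How it is judged (in metres and radians):
On the way:
1. with the clamp still open, the disc is stopped on the tight spot (contact force between guide_block and disc above 5.5 N and angular speed of disc below 0.1 rad/s and value of joint clamp above 1.2 rad), for 0.3 s.
At the end, for the whole second after the job is handed in: The disc stands still (under 0.05 rad/s) on the tight spot, its high spot bearing on the guide block with more than 5.5 N (about 10 N in the middle; the force is kept up to about 9 deg to either side of it), and the clamp arm is shut with its pad on the rim (joint below 0.06 rad) (contact force between guide_block and disc above 5.5 N and value of joint clamp below 0.06 rad and angular speed of disc below 0.05 rad/s); the robot touches nothing.
It fails at once if a bystander is pushed more than 40 mm (distance of any of laser, beaker, acrylic_box, marker, prism, protractor from where it was at the start of the episode above 0.04 m).
It fails at once if a bystander is tipped over (angle between any of laser, beaker, acrylic_box, marker, prism, protractor's own z axis and vertical above 0.5 rad).
It also fails if it takes over 58 s, if anything falls off the work surface, if the arm or the gripper's body presses on something with over 40 N, if the wrist force passes 120 N, or if a joint passes its speed limit or range.

### The arm

A 6-joint arm with a two-finger parallel gripper is mounted at the origin on the work surface. World frame = base frame: x ahead of the robot, y to its left, z up, the work surface at z = 0. Lengths are in mm, angles in rad, forces in N, time in s.
With the tool pointing down it reaches from about 300 to 850 mm from the base axis. Payload 4.2 kg.
Tool frame: the origin (TCP) lies on the centre line of the jaws, within the pads' length; the fingertips stand 17 mm ahead of it and the grasp point (between the pads) lies 2 mm behind it (ctrl.tips_ahead is the distance from the TCP to the fingertips, in mm); z points along the fingers, y is the line along which they close (so a half turn about z gives the same grasp; the last joint's range is limited). The gripper opens to 91 mm and grips with 3 to 60 N. Pads are 32 mm wide; open, the fingers measure 118 mm over their backs; the gripper's body (76 mm by 178 mm) begins 60 mm behind the grasp point.
Start: joints at [-1.126, 0.32, 1.565, -0, 1.257, -0.02], TCP at [257.745, -514.012, 230.976] pointing down, gripper open.
Joint ranges: [-3.11, 3.11], [-0.84, 2.01], [0.21, 2.61], [-1.34, 4.49], [0.05, 2.63], [-2.56, 2.56]. Speed limits (rad/s): [2.57, 2.57, 3.14, 3.14, 3.14, 3.14].

### API

Orientations are given as [roll, pitch, yaw] about the fixed x, y, z axes, in that order (R = Rz(yaw) Ry(pitch) Rx(roll)).
In Python, from workcell import ctrl gives the robot as it stands.
- The arm moves only by the tool servo_tool, never from a script. Its argument "series" is a list of rows, each an object with "linear": the shift along the tool's x, y, z in m, a list of three; "turn": the turn, a rotation vector about the tool's x, y, z in degrees, a list of three; "grip": the gripper command: -1 is shut, 1 is fully open, values between are in proportion. In form: [{"linear": [dx, dy, dz], "turn": [wx, wy, wz], "grip": grip}, ...]. A call has 1 to 12 rows; each row is the pose to reach, as a shift and turn from the pose commanded when the call began, along the tool's axes at that moment; what a row does not reach only later rows make up. A row lasts 1/8 s, in which the tool goes at most 62.5 mm and 10.7 degrees, less where a joint would pass 70% of its speed; a pose out of reach is approached as far as the arm can. A call with a gripper value outside its range is refused whole. The fingers move at their own pace and stop on an object; "force" is the grip in N (left out, the last holds). Time passes only in rows, so rows that repeat a pose let the fingers close. It gives the time, the measured TCP pose, the force, the opening and the grip force at its end, in the units of the state.
- ctrl.sense(): the state, without advancing time (a new reading comes with each control period).
- ctrl.get_image(name): name is "side" or "top" or "wrist"; returns a dict with "frame" (480x640x3 uint8, blue, green, red), "K" (3x3 intrinsics, pixels), "k1" (the pictures are not rectified: a ray, as slopes to the right and down, at radius r is drawn at 1 + k1 r^2 times it, then the intrinsics apply), "R" (3x3) and "t" (3): a world point X has camera coordinates R X + t; the wrist camera has in their place "T_tool_cam" (4x4, takes a point from camera to tool coordinates, whose origin is the TCP and whose axes are the flange's). Camera axes: x right, y down, z forward; pixel columns grow to the right and rows downward; lengths in mm; the calibration is good to about 2 mm. A picture is of the moment at which its call begins: read the wrist's pose just before it. There is no depth.
- ctrl.sign_off(): hands the job in; it is judged then, once.
Trained networks look in a picture, given as the dict that the camera call returned (one of the last four; its "shot" number tells which), for a name from the list of things; names that differ only in an ending like _2 or _b are one class to them, and where a whole thing is asked for, a point or a joint stands for the part that bears it (a point fixed in the world has none). Each returns a list of dicts, best first, with "score" (0 to 1); they miss things now and then, are a little off and sometimes report something else, mostly with a low value. They report only what shows in the picture. A call takes as long as a camera call.
- ctrl.trace(target, picture): "mask" (480x640 bool, what is visible of it) and "xy" ([column, row] in pixels, amid what is visible of it).
- ctrl.pinpoint(target, picture): "xy" ([column, row] in pixels: a listed point, or the origin of a listed thing).
The state is a dict: "t": time; "q": joint angles; "joint_vel": joint speeds; "joint_efforts": joint torques, N m; "eef_pos": TCP position; "ee_rot": TCP orientation; "contact_force": force on the tool from outside, world axes, zero at the start; "wrist_torque": the same for the moment, N m; "gripper_width": finger opening in mm; "gripper_force": force on a finger pad.
Only numpy, scipy, OpenCV 4.12 (cv2) and the standard library are available. Lean on these libraries where they do the work, as an engineer would, in place of code of your own. Each camera call takes 0.05 s, during which the arm holds its last target. There are 200 camera calls.

## Working session

There is one attempt and no reset: what is moved stays moved. The work goes in short steps, Python scripts to look and compute and a tool call to move; the robot and the scene stay as the last step left them, time stands still between calls to the robot, and variables do not carry over. Pictures are saved under pics/ and viewed, at most 10 in all, crops included, and the job is handed in when it is done.

Besides the shell and the picture viewer there is one more tool, called after "Emit:" by a JSON object that holds its "api" and its "payload", one argument or row to a line. servo_tool: Moves the arm, as the interface text tells. Its arguments: {"type":"object","properties":{"series":{"type":"array"},"force":{"type":"number"}},"required":["series"]}

```bash
mkdir -p pics; cat > h.py <<'E'
import numpy as np, cv2
from workcell import ctrl
from scipy.spatial.transform import Rotation as Ro
def ray(p,xy):
    K=p["K"];d=np.array([[(xy[0]-K[0][2])/K[0][0],(xy[1]-K[1][2])/K[1][1]]])[0]
    u=d.copy()
    for _ in range(20): u=d/(1+p["k1"]*(u@u))
    v=np.array([u[0],u[1],1.])
    if "R" in p and p["R"] is not None:
        R=np.array(p["R"]);t=np.array(p["t"]);return -R.T@t, R.T@v/np.linalg.norm(v)
    T=p["pose"]@np.array(p["T_tool_cam"]);return T[:3,3],T[:3,:3]@v/np.linalg.norm(v)
def tri(rs):
    A=np.zeros((3,3));b=np.zeros(3)
    for c,d in rs:
        P=np.eye(3)-np.outer(d,d);A+=P;b+=P@c
    x=np.linalg.solve(A,b);return x,[round(float(np.linalg.norm((np.eye(3)-np.outer(d,d))@(x-c))),1) for c,d in rs]
def tool():
    s=ctrl.sense();T=np.eye(4);T[:3,:3]=Ro.from_euler('xyz',s["ee_rot"]).as_matrix();T[:3,3]=s["eef_pos"];return T
def shot(n):
    T=tool() if n=="wrist" else None
    p=ctrl.get_image(n)
    if T is not None:p["pose"]=T
    return p
E
python3 - <<'E'
from h import *
print(ctrl.sense())
ps={n:shot(n) for n in("side","top","wrist")}
for n,p in ps.items(): cv2.imwrite(f"pics/{n}0.png",p["frame"]); print(n,p["k1"], [k for k in p])
print("cam",[ray(ps[n],(320,240)) for n in ps])
for o in "stand lamp disc knob clamp_hinge clamp_bar laser beaker acrylic_box marker prism protractor".split():
    rs=[];o_=[]
    for n,p in ps.items():
        r=ctrl.pinpoint(o,p)
        if r: o_.append((n,np.round(r[0]["xy"]).tolist(),round(r[0]["score"],2)));rs.append(ray(p,r[0]["xy"])) if r[0]["score"]>.4 else 0
    print(o,o_, *( [np.round(x,1) if i==0 else x for i,x in enumerate(tri(rs))] if len(rs)>1 else []))
a=np.hstack([cv2.resize(ps[n]["frame"],(400,300)) for n in("side","top")])
E
```

```text
{'t': 0.0, 'q': array([-1.12598308e+00,  3.20315732e-01,  1.56566071e+00, -3.80251719e-06,
        1.25735541e+00, -1.99982035e-02]), 'joint_vel': array([ 0.00026585, -0.00174543, -0.00112028,  0.00019055,  0.00077757,
       -0.00227318]), 'joint_efforts': array([-2.53679991e-04, -4.12462342e+01, -2.31975156e+01,  7.27253943e-02,
        4.56461823e-02, -1.55675216e-04]), 'eef_pos': array([ 257.55131693, -513.58566358,  230.11365762]), 'ee_rot': array([-3.13985373e+00, -3.11640165e-05,  4.64812597e-01]), 'contact_force': array([-1.11146267,  0.55966005,  0.50747253]), 'wrist_torque': array([-0.02887835, -0.05304831, -0.04380385]), 'gripper_force': 0.0, 'gripper_width': 91.51213359285514}
side -0.14415375522524007 ['frame', 'K', 'k1', 'R', 't', 'shot']
top -0.06970562681737567 ['frame', 'K', 'k1', 'R', 't', 'shot']
wrist -0.08340660628603525 ['frame', 'K', 'k1', 'T_tool_cam', 'shot', 'pose']
cam [(array([-142.6897442 ,  846.19646834,  871.80315264]), array([ 0.56030831, -0.66055447, -0.49972231])), (array([ 402.15046822,  -36.43407388, 1197.01483664]), array([ 0.18812692, -0.01996686
[... 606 characters left out ...]
1)] [488.4  76.9  85.3] [3.2, 3.2]
clamp_bar [('side', [312.0, 320.0], 0.92), ('top', [238.0, 286.0], 0.66)] [487.2 133.3 144.6] [3.9, 3.9]
laser [('side', [422.0, 271.0], 0.56), ('top', [431.0, 283.0], 0.68)] [ 518.7 -359.6    2.2] [4.9, 4.9]
beaker [('side', [154.0, 386.0], 0.71), ('top', [170.0, 211.0], 0.65)] [714.  363.9 -11.9] [1.9, 1.9]
acrylic_box [('side', [401.0, 245.0], 0.86), ('top', [458.0, 235.0], 0.75)] [ 650.8 -446.7   -6.9] [1.1, 1.1]
marker [('top', [223.0, 314.0], 0.66)]
prism [('side', [258.0, 374.0], 0.85), ('top', [221.0, 259.0], 0.59)] [572.5 206.5   1.2] [3.6, 3.6]
protractor [('side', [287.0, 298.0], 0.74), ('top', [311.0, 209.0], 0.8)] [717.5 -36.5  -2.9] [4.3, 4.3]
```

View pics/side0.png

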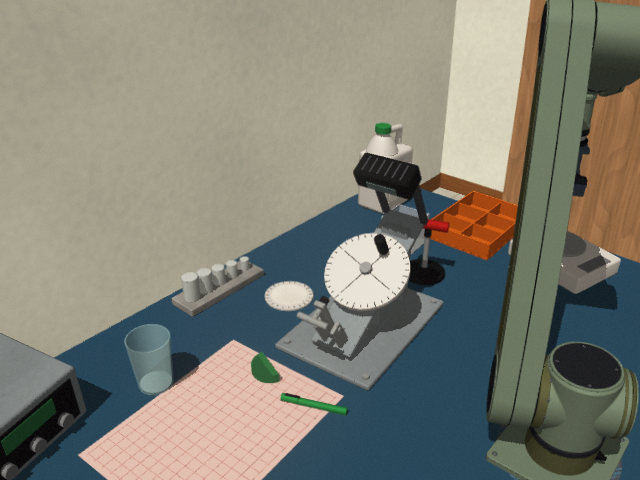

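View pics/top0.png

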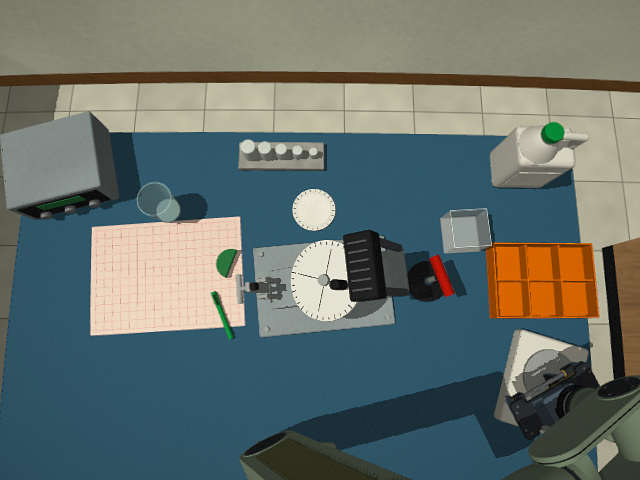

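The side picture shows the knob at (380,245), just in front of the lamp at (385,175). The clamp stands open downhill, with its bar at (312,320). The top picture agrees: disc centre (324,281), knob (338,285), lamp (365,265). The laser at (430,280) is uphill, and the marker (223,314) and prism (228,262) are beyond the clamp.

```bash
cat >> h.py <<'E'
HL=dict(disc=[0,0,0],lamp=[0,-130,112],clamp_hinge=[0,155,20])
def bar(q): a=q+.43; return np.array([0,155-77*np.cos(a),20+77*np.sin(a)])
def headR(yaw): return Ro.from_euler('z',yaw).as_matrix()@Ro.from_euler('x',-np.pi/6).as_matrix()
def hpts(phi,q=1.5):
    d={k:np.array(v,float) for k,v in HL.items()};d["clamp_bar"]=bar(q)
    d["knob"]=np.array([55*np.cos(phi),55*np.sin(phi),36]);return d
def rel(target_pos,target_R):
    T=tool();d=T[:3,:3].T@(np.array(target_pos)-T[:3,3]);w=Ro.from_matrix(T[:3,:3].T@target_R).as_rotvec(degrees=True)
    return np.round(d/1000,4).tolist(),np.round(w,1).tolist()
E
python3 - <<'E'
from h import *
from scipy.optimize import least_squares
ps=[shot(n) for n in("side","top")];obs=[]
for p in ps:
    for o in "lamp disc knob clamp_hinge clamp_bar".split():
        r=ctrl.pinpoint(o,p)
        if r and r[0]["score"]>.4: obs.append((o,)+ray(p,r[0]["xy"]))
def f(v):
    R=headR(v[2]);c=np.array([v[0],v[1],155]);P=hpts(v[3]);e=[]
    for o,a,d in obs:
        x=c+R@P[o];e+=list((np.eye(3)-np.outer(d,d))@(x-a))
    return e
s=least_squares(f,[505,-67,.09,-1.7],loss='soft_l1',f_scale=4)
print(np.round(s.x,3)); print([(o[0],round(float(np.linalg.norm(f(s.x)[3*i:3*i+3])),1)) for i,o in enumerate(obs)])
v=s.x;R=headR(v[2]);Rt=np.c_[R[:,1],R[:,0],-R[:,2]]
c=np.array([v[0],v[1],155]);k=hpts(v[3])["knob"]
print("R",R.round(3).tolist(),"euler",Ro.from_matrix(Rt).as_euler('xyz'))
print("knob",c+R@k); 
for h in (0,150): print(h,rel(c+R@(k+[0,0,h]),Rt))
print(tool().round(3))
print(rel([350,-150,450],Rt))
E
```

```text
[ 5.08981e+02 -6.88000e+01  1.40000e-01 -2.01200e+00]
[('lamp', 3.7), ('disc', 3.5), ('knob', 6.9), ('clamp_hinge', 0.9), ('clamp_bar', 3.8), ('disc', 8.5), ('knob', 7.1), ('clamp_hinge', 2.9), ('clamp_bar', 14.3)]
R [[0.99, -0.121, -0.07], [0.14, 0.857, 0.495], [0.0, -0.5, 0.866]] euler [3.14159265 0.52359878 1.71126556]
knob [489.22484655 -96.90845455 211.04096646]
0 ([0.3939, -0.2691, 0.0199], [-18.7, -26.0, -69.7])
150 ([0.4178, -0.3402, -0.11], [-18.7, -26.0, -69.7])
[[ 8.94000e-01  4.48000e-01  0.00000e+00  2.57747e+02]
 [ 4.48000e-01 -8.94000e-01 -0.00000e+00 -5.14011e+02]
 [ 0.00000e+00  0.00000e+00 -1.00000e+00  2.30970e+02]
 [ 0.00000e+00  0.00000e+00  0.00000e+00  1.00000e+00]]
([0.2456, -0.284, -0.219], [-18.7, -26.0, -69.7])
```

Emit:
{"api": "servo_tool", "payload": {
  "series": [
    {"linear":[0.03,-0.03,-0.06],"turn":[-2,-3,-8],"grip":1},
    {"linear":[0.06,-0.07,-0.11],"turn":[-4,-6,-16],"grip":1},
    {"linear":[0.1,-0.11,-0.15],"turn":[-6.5,-9,-24.5],"grip":1},
    {"linear":[0.14,-0.16,-0.19],"turn":[-9,-12.5,-33],"grip":1},
    {"linear":[0.18,-0.21,-0.21],"turn":[-11,-15.5,-41.5],"grip":1},
    {"linear":[0.22,-0.255,-0.22],"turn":[-13.5,-18.5,-50],"grip":1},
    {"linear":[0.25,-0.29,-0.22],"turn":[-16,-22,-59],"grip":1},
    {"linear":[0.285,-0.325,-0.22],"turn":[-18.7,-26,-69.7],"grip":1},
    {"linear":[0.32,-0.355,-0.22],"turn":[-18.7,-26,-69.7],"grip":1},
    {"linear":[0.36,-0.38,-0.2],"turn":[-18.7,-26,-69.7],"grip":1},
    {"linear":[0.4,-0.385,-0.17],"turn":[-18.7,-26,-69.7],"grip":1},
    {"linear":[0.425,-0.38,-0.15],"turn":[-18.7,-26,-69.7],"grip":1}
  ]
}}

```text
t: 4.05
eef_pos: [468.3, 18.0, 379.3]
ee_rot: [-3.14, 0.524, 1.715]
contact_force: [-1.2, 0.0, 0.9]
gripper_width: 91.7
gripper_force: 0.0
```

```bash
cat >> h.py <<'E'
def fit(ps,x0,names,q=1.5):
    from scipy.optimize import least_squares
    obs=[]
    for p in ps:
        for o in names:
            r=ctrl.pinpoint(o,p)
            if r and r[0]["score"]>.4: obs.append((o,len(obs),np.round(r[0]["xy"]),round(r[0]["score"],2))+ray(p,r[0]["xy"]))
    def f(v):
        R=headR(v[2]);c=np.array([v[0],v[1],155]);P=hpts(v[3],q);e=[]
        for o in obs:
            x=c+R@P[o[0]];e+=list((np.eye(3)-np.outer(o[5],o[5]))@(x-o[4]))
        return e
    s=least_squares(f,x0,loss='soft_l1',f_scale=3);e=np.array(f(s.x)).reshape(-1,3)
    for o,b in zip(obs,e): print(o[:4],b.round(1))
    return s.x
E
python3 - <<'E'
from h import *
w=shot("wrist");cv2.imwrite("pics/w1.png",w["frame"])
v=fit([w],[509,-69,.14,-2.01],["disc","knob","lamp","clamp_hinge","clamp_bar"]);print(v.round(3))
r=ctrl.trace("disc",w);m=r[0]["mask"].astype(np.uint8);cs,_=cv2.findContours(m,0,1);c=max(cs,key=cv2.contourArea);print(r[0]["xy"],cv2.fitEllipse(cv2.convexHull(c)))
E
```

```text
('disc', 0, array([347., 179.]), 0.87) [-1.   0.6 -0.6]
('knob', 1, array([328., 235.]), 0.86) [-0.1 -0.3  0.2]
('lamp', 2, array([347., 351.]), 0.85) [ 0.7  0.9 -1.4]
('clamp_hinge', 3, array([357.,   7.]), 0.58) [ 0.4 -1.3  0.3]
[ 5.04784e+02 -6.84700e+01  9.00000e-02 -1.89900e+00]
[345.2, 175.4] ((345.15179443359375, 173.07725524902344), (184.25531005859375, 187.85165405273438), 36.03987503051758)
```

View pics/w1.png

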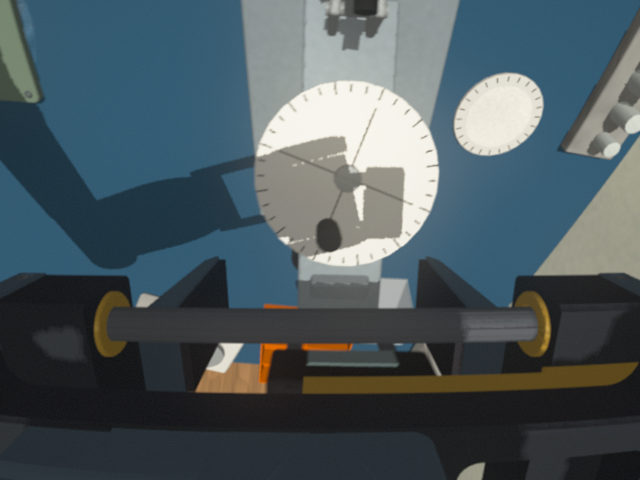

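The wrist picture shows the disc centre at (347,179) and the knob at (328,235). The fit residuals are about 1 mm.

```bash
cat >> h.py <<'E'
V=np.array([504.8,-68.5,.09]);C=np.array([V[0],V[1],155]);R=headR(V[2]);RT=np.c_[R[:,1],R[:,0],-R[:,2]]
def head(x): return R.T@(np.array(x)-C)
E
python3 - <<'E'
from h import *
k=hpts(-1.9)["knob"]
for h in (110,60,2): print(h,rel(C+R@(k+[0,0,h]),RT))
print(head(ctrl.sense()["eef_pos"]),k)
E
```

```text
110 ([-0.0145, 0.0093, 0.0948], [1.6, 0.0, 2.4])
60 ([-0.0145, 0.008, 0.1448], [1.6, 0.0, 2.4])
2 ([-0.0144, 0.0064, 0.2028], [1.6, 0.0, 2.4])
[-30.28085848 -37.99368614 240.49778258] [-17.78092618 -52.04650482  36.        ]
```

Emit:
{"api": "servo_tool", "payload": {
  "series": [
    {"linear":[-0.004,0.003,0.03],"turn":[1.6,0,2.4],"grip":0.7},
    {"linear":[-0.009,0.006,0.065],"turn":[1.6,0,2.4],"grip":0.4},
    {"linear":[-0.0145,0.009,0.1],"turn":[1.6,0,2.4],"grip":0.2},
    {"linear":[-0.0145,0.008,0.13],"turn":[1.6,0,2.4],"grip":0.2},
    {"linear":[-0.0145,0.007,0.16],"turn":[1.6,0,2.4],"grip":0.2},
    {"linear":[-0.0145,0.0065,0.185],"turn":[1.6,0,2.4],"grip":0.2},
    {"linear":[-0.0145,0.0065,0.2],"turn":[1.6,0,2.4],"grip":0.2},
    {"linear":[-0.0145,0.0065,0.2],"turn":[1.6,0,2.4],"grip":0.2}
  ]
}}

```text
t: 5.4
eef_pos: [489.2, -94.9, 215.2]
ee_rot: [-3.138, 0.524, 1.662]
contact_force: [0.4, 0.1, -0.2]
gripper_width: 54.7
gripper_force: 0.0
```

Emit:
{"api": "servo_tool", "payload": {
  "series": [
    {"linear":[0,0,0],"turn":[0,0,0],"grip":0},
    {"linear":[0,0,0],"turn":[0,0,0],"grip":-0.3},
    {"linear":[0,0,0],"turn":[0,0,0],"grip":-0.7},
    {"linear":[0,0,0],"turn":[0,0,0],"grip":-1},
    {"linear":[0,0,0],"turn":[0,0,0],"grip":-1},
    {"linear":[0,0,0],"turn":[0,0,0],"grip":-1}
  ],
  "force": 25
}}

```text
t: 6.15
eef_pos: [489.8, -94.3, 215.4]
ee_rot: [-3.139, 0.524, 1.663]
contact_force: [-1.4, 1.5, 4.1]
gripper_width: 23.1
gripper_force: 25.0
```

```bash
cat > arc.py <<'E'
from h import *
import sys
s=ctrl.sense();h=head(s["eef_pos"]);ph=np.arctan2(h[1],h[0]);r=np.hypot(h[0],h[1])
print("head",h.round(1),"phi deg",np.degrees(ph).round(1),"r",r.round(1),"w",s["gripper_width"].round(1),"gf",s["gripper_force"])
f=R.T@s["contact_force"];t=np.array([-np.sin(ph),np.cos(ph),0]);n=np.array([np.cos(ph),np.sin(ph),0])
print("F tang",(f@t).round(2),"rad",(f@n).round(2),"norm",f[2].round(2))
T=tool()[:3,:3]
for d in map(float,sys.argv[1:]):
    a=ph+np.radians(d);g=np.array([55*np.cos(a),55*np.sin(a),38])
    print(d,(T.T@R@(g-h)/1000).round(4).tolist())
E
python3 arc.py 5 10 15 20 25 30 35 40
```

```text
Traceback (most recent call last):
  File "arc.py", line 4, in <module>
    print("head",h.round(1),"phi deg",np.degrees(ph).round(1),"r",r.round(1),"w",s["gripper_width"].round(1),"gf",s["gripper_force"])
                                                                                 ^^^^^^^^^^^^^^^^^^^^^^^^
AttributeError: 'float' object has no attribute 'round'
```

```bash
sed -i 's/s\["gripper_width"\].round(1)/s["gripper_width"]/' arc.py; python3 arc.py 5 10 15 20 25 30 35 40
```

```text
head [-17.3 -51.3  40.2] phi deg -108.6 r 54.1 w 23.064078627317354 gf 24.992956817150116
F tang -1.03 rad 0.99 norm 4.34
5.0 [-0.0022, 0.0043, 0.0022]
10.0 [-0.0031, 0.009, 0.0022]
15.0 [-0.0036, 0.0138, 0.0022]
20.0 [-0.0037, 0.0186, 0.0022]
25.0 [-0.0034, 0.0234, 0.0021]
30.0 [-0.0027, 0.0281, 0.0021]
35.0 [-0.0015, 0.0328, 0.0021]
40.0 [0.0, 0.0373, 0.0021]
```

Emit:
{"api": "servo_tool", "payload": {
  "series": [
    {"linear":[-0.0015,0.0045,0],"turn":[0,0,0],"grip":-1},
    {"linear":[-0.0023,0.009,0],"turn":[0,0,0],"grip":-1},
    {"linear":[-0.0028,0.0138,0],"turn":[0,0,0],"grip":-1},
    {"linear":[-0.003,0.0186,0],"turn":[0,0,0],"grip":-1},
    {"linear":[-0.0027,0.0234,0],"turn":[0,0,0],"grip":-1},
    {"linear":[-0.002,0.0281,0],"turn":[0,0,0],"grip":-1}
  ]
}}

```text
t: 6.9
eef_pos: [518.6, -93.1, 216.5]
ee_rot: [-3.14, 0.524, 1.662]
contact_force: [-1.4, 6.0, 6.7]
gripper_width: 23.8
gripper_force: 25.0
```

```bash
python3 arc.py 5 10 15 20 25 30 35 40
```

```text
head [ 11.6 -53.1  40.4] phi deg -77.7 r 54.3 w 23.802306453164395 gf 24.998664557933807
F tang -0.38 rad -2.12 norm 8.83
5.0 [0.0006, 0.0048, 0.0024]
10.0 [0.0022, 0.0093, 0.0024]
15.0 [0.0042, 0.0137, 0.0024]
20.0 [0.0066, 0.0178, 0.0024]
25.0 [0.0093, 0.0218, 0.0023]
30.0 [0.0124, 0.0255, 0.0023]
35.0 [0.0157, 0.0289, 0.0023]
40.0 [0.0194, 0.032, 0.0023]
```

Emit:
{"api": "servo_tool", "payload": {
  "series": [
    {"linear":[0.0006,0.0048,-0.0005],"turn":[0,0,0],"grip":-1},
    {"linear":[0.0022,0.0093,-0.001],"turn":[0,0,0],"grip":-1},
    {"linear":[0.0036,0.0125,-0.001],"turn":[0,0,0],"grip":-1}
  ]
}}

```text
t: 7.28
eef_pos: [530.0, -88.7, 214.7]
ee_rot: [-3.137, 0.524, 1.663]
contact_force: [-2.1, 3.6, 2.6]
gripper_width: 23.2
gripper_force: 25.0
```

```bash
python3 arc.py 4 8 12 16
```

```text
head [ 23.3 -49.2  40.5] phi deg -64.7 r 54.4 w 23.22810668843659 gf 24.99510884284973
F tang -0.77 rad -2.54 norm 4.09
4.0 [0.0013, 0.0037, 0.0025]
8.0 [0.0032, 0.0069, 0.0025]
12.0 [0.0055, 0.0101, 0.0024]
16.0 [0.0079, 0.0131, 0.0024]
```

Emit:
{"api": "servo_tool", "payload": {
  "series": [
    {"linear":[0.001,0.0035,0],"turn":[0,0,0],"grip":-1},
    {"linear":[0.0027,0.0067,0],"turn":[0,0,0],"grip":-1}
  ]
}}

```text
t: 7.52
eef_pos: [535.8, -85.4, 213.2]
ee_rot: [-3.137, 0.523, 1.663]
contact_force: [-3.6, 6.2, 3.5]
gripper_width: 23.4
gripper_force: 25.0
```

```bash
sed -i 's/55\*np.cos(a),55\*np.sin(a),38/54*np.cos(a),54*np.sin(a),h[2]/' arc.py; python3 arc.py 4 8 12 16
```

```text
head [ 29.4 -46.1  40.5] phi deg -57.5 r 54.7 w 23.35006985709134 gf 24.997598826885223
F tang -0.45 rad -4.92 norm 6.28
4.0 [0.0027, 0.0028, -0.0]
8.0 [0.005, 0.0057, -0.0]
12.0 [0.0076, 0.0085, -0.0]
16.0 [0.0103, 0.0111, -0.0]
```

Emit:
{"api": "servo_tool", "payload": {
  "series": [
    {"linear":[0.003,0.0025,0],"turn":[0,0,0],"grip":-1},
    {"linear":[0.0055,0.0053,0],"turn":[0,0,0],"grip":-1},
    {"linear":[0.0075,0.0075,0],"turn":[0,0,0],"grip":-1}
  ]
}}

```text
t: 7.9
eef_pos: [543.6, -78.9, 209.9]
ee_rot: [-3.138, 0.525, 1.663]
contact_force: [-1.5, 1.2, 3.3]
gripper_width: 23.5
gripper_force: 25.0
```

```bash
python3 arc.py 4 8 12 16
```

```text
head [ 37.7 -39.5  40.6] phi deg -46.3 r 54.6 w 23.48535659271205 gf 24.992003738880157
F tang -1.37 rad -0.63 norm 3.5
4.0 [0.0031, 0.0022, -0.0]
8.0 [0.006, 0.0047, -0.0]
12.0 [0.009, 0.0069, -0.0]
16.0 [0.0122, 0.0089, -0.0]
```

Emit:
{"api": "servo_tool", "payload": {
  "series": [
    {"linear":[0.0031,0.0024,0],"turn":[0,0,0],"grip":-1},
    {"linear":[0.006,0.0048,0],"turn":[0,0,0],"grip":-1},
    {"linear":[0.008,0.0062,0],"turn":[0,0,0],"grip":-1}
  ]
}}

```text
t: 8.28
eef_pos: [549.8, -71.5, 206.1]
ee_rot: [-3.14, 0.525, 1.663]
contact_force: [2.8, -2.0, 2.9]
gripper_width: 23.6
gripper_force: 25.0
```

```bash
python3 arc.py 4 8 12 16
```

```text
head [ 44.5 -31.6  40.7] phi deg -35.4 r 54.6 w 23.62370972753909 gf 24.988308548927307
F tang -1.25 rad 4.09 norm 1.43
4.0 [0.0035, 0.0016, -0.0]
8.0 [0.0068, 0.0034, -0.0]
12.0 [0.0102, 0.0051, -0.0]
16.0 [0.0137, 0.0064, -0.0]
```

Emit:
{"api": "servo_tool", "payload": {
  "series": [
    {"linear":[0.0033,0.0025,0],"turn":[0,0,0],"grip":-1},
    {"linear":[0.0066,0.0045,0],"turn":[0,0,0],"grip":-1},
    {"linear":[0.0094,0.006,0],"turn":[0,0,0],"grip":-1}
  ]
}}

```text
t: 8.65
eef_pos: [554.4, -63.3, 201.7]
ee_rot: [-3.138, 0.527, 1.663]
contact_force: [2.9, -4.6, 4.8]
gripper_width: 23.5
gripper_force: 25.0
```

```bash
sed -i 's/54\*/55*/g' arc.py; python3 arc.py 4 8 12 16
```

```text
head [ 49.8 -22.7  40.8] phi deg -24.5 r 54.8 w 23.52121063344941 gf 24.992276430130005
F tang -5.01 rad 4.96 norm 1.69
4.0 [0.0034, 0.0017, -0.0]
8.0 [0.0071, 0.0029, -0.0]
12.0 [0.0108, 0.0039, -0.0]
16.0 [0.0146, 0.0046, -0.0001]
```

Emit:
{"api": "servo_tool", "payload": {
  "series": [
    {"linear":[0.002,0.0017,0],"turn":[0,0,0],"grip":-1},
    {"linear":[0.0035,0.0026,0],"turn":[0,0,0],"grip":-1}
  ]
}}

```text
t: 8.9
eef_pos: [555.5, -60.6, 200.2]
ee_rot: [-3.136, 0.528, 1.663]
contact_force: [0.2, -5.3, 7.4]
gripper_width: 23.6
gripper_force: 25.0
```

```bash
python3 arc.py 4 8
```

```text
head [ 51.2 -19.8  40.8] phi deg -21.1 r 54.9 w 23.575385239774512 gf 24.998333752155304
F tang -7.82 rad 2.75 norm 3.74
4.0 [0.0036, 0.0014, -0.0]
8.0 [0.0073, 0.0024, -0.0]
```

Emit:
{"api": "servo_tool", "payload": {
  "series": [
    {"linear":[0.002,0.0012,0],"turn":[0,0,0],"grip":-1},
    {"linear":[0.0038,0.0018,0],"turn":[0,0,0],"grip":-1}
  ]
}}

```text
t: 9.15
eef_pos: [556.6, -57.3, 198.4]
ee_rot: [-3.135, 0.528, 1.663]
contact_force: [0.2, -3.3, 6.2]
gripper_width: 23.6
gripper_force: 25.0
```

```bash
python3 arc.py 4 8
```

```text
head [ 52.6 -16.1  40.8] phi deg -17.0 r 55.0 w 23.62426771685839 gf 25.0014129281044
F tang -5.74 rad 1.61 norm 3.75
4.0 [0.0037, 0.001, -0.0]
8.0 [0.0075, 0.0017, -0.0]
```

Emit:
{"api": "servo_tool", "payload": {
  "series": [
    {"linear":[0.002,0.0008,0],"turn":[0,0,0],"grip":-1},
    {"linear":[0.0037,0.0012,0],"turn":[0,0,0],"grip":-1}
  ]
}}

```text
t: 9.4
eef_pos: [557.5, -53.7, 196.3]
ee_rot: [-3.135, 0.527, 1.663]
contact_force: [-0.4, -3.2, 7.0]
gripper_width: 23.8
gripper_force: 25.0
```

```bash
python3 arc.py 4 8
```

```text
head [ 53.8 -12.   40.8] phi deg -12.5 r 55.1 w 23.760287250977907 gf 25.00174731016159
F tang -6.21 rad 0.66 norm 4.54
4.0 [0.0038, 0.0006, -0.0]
8.0 [0.0076, 0.001, -0.0]
```

Emit:
{"api": "servo_tool", "payload": {
  "series": [
    {"linear":[0.002,0.0004,0],"turn":[0,0,0],"grip":-1},
    {"linear":[0.0037,0.0006,0],"turn":[0,0,0],"grip":-1}
  ]
}}

```text
t: 9.65
eef_pos: [558.0, -49.5, 193.9]
ee_rot: [-3.136, 0.525, 1.663]
contact_force: [-0.2, -0.3, 5.1]
gripper_width: 23.6
gripper_force: 25.0
```

```bash
python3 arc.py 4 8
```

```text
head [54.7 -7.2 40.8] phi deg -7.5 r 55.2 w 23.558708506935684 gf 25.001882314682007
F tang -2.82 rad 0.15 norm 4.27
4.0 [0.0038, 0.0002, -0.0]
8.0 [0.0077, 0.0003, -0.0]
```

Emit:
{"api": "servo_tool", "payload": {
  "series": [
    {"linear":[-0.0022,-0.0004,0],"turn":[0,0,0],"grip":-1},
    {"linear":[-0.0044,-0.0011,0],"turn":[0,0,0],"grip":-1}
  ]
}}

```text
t: 9.9
eef_pos: [558.0, -50.2, 194.3]
ee_rot: [-3.139, 0.517, 1.662]
contact_force: [1.5, 9.5, -0.3]
gripper_width: 23.6
gripper_force: 25.0
```

```bash
python3 arc.py -4 -2 2
```

```text
head [54.6 -8.  40.8] phi deg -8.3 r 55.2 w 23.562602832252935 gf 24.99950498342514
F tang 8.45 rad 1.15 norm 4.43
-4.0 [-0.0038, -0.0009, -0.0]
-2.0 [-0.0019, -0.0005, -0.0]
2.0 [0.0019, 0.0001, 0.0]
```

Emit:
{"api": "servo_tool", "payload": {
  "series": [
    {"linear":[-0.0018,-0.0004,0],"turn":[0,0,0],"grip":-1},
    {"linear":[-0.0035,-0.0009,0],"turn":[0,0,0],"grip":-1},
    {"linear":[-0.0035,-0.0009,0],"turn":[0,0,0],"grip":-1}
  ]
}}

```text
t: 10.28
eef_pos: [557.4, -54.2, 196.6]
ee_rot: [-3.138, 0.519, 1.663]
contact_force: [1.3, 6.3, 1.9]
gripper_width: 23.3
gripper_force: 25.0
```

```bash
python3 arc.py -4 -2 2
```

```text
head [ 53.7 -12.5  40.8] phi deg -13.1 r 55.1 w 23.326564189629412 gf 24.99806821346283
F tang 4.68 rad 0.82 norm 4.7
-4.0 [-0.0037, -0.0011, -0.0]
-2.0 [-0.0018, -0.0006, -0.0]
2.0 [0.0019, 0.0003, 0.0]
```

Emit:
{"api": "servo_tool", "payload": {
  "series": [
    {"linear":[-0.0013,-0.0004,0],"turn":[0,0,0],"grip":-1},
    {"linear":[-0.0013,-0.0004,0],"turn":[0,0,0],"grip":-1},
    {"linear":[-0.0013,-0.0004,0],"turn":[0,0,0],"grip":-1},
    {"linear":[-0.0013,-0.0004,0],"turn":[0,0,0],"grip":-1},
    {"linear":[-0.0013,-0.0004,0],"turn":[0,0,0],"grip":-1},
    {"linear":[-0.0013,-0.0004,0],"turn":[0,0,0],"grip":-1}
  ]
}}

```text
t: 11.02
eef_pos: [557.1, -55.4, 197.3]
ee_rot: [-3.138, 0.52, 1.663]
contact_force: [1.1, 6.0, 1.3]
gripper_width: 23.6
gripper_force: 25.0
```

```bash
python3 arc.py -4 -2 2
```

```text
head [ 53.3 -14.   40.8] phi deg -14.7 r 55.1 w 23.635719570033256 gf 24.998278319835663
F tang 4.71 rad 0.46 norm 4.05
-4.0 [-0.0037, -0.0012, -0.0]
-2.0 [-0.0018, -0.0006, -0.0]
2.0 [0.0019, 0.0004, 0.0]
```

Emit:
{"api": "servo_tool", "payload": {
  "series": [
    {"linear":[0.0008,0.0002,0],"turn":[0,0,0],"grip":-1},
    {"linear":[0.0016,0.0003,0],"turn":[0,0,0],"grip":-1},
    {"linear":[0.0016,0.0003,0],"turn":[0,0,0],"grip":-0.3},
    {"linear":[0.0016,0.0003,0],"turn":[0,0,0],"grip":0},
    {"linear":[0.0016,0.0003,0],"turn":[0,0,0],"grip":0.2},
    {"linear":[0.0016,0.0003,0],"turn":[0,0,0],"grip":0.2},
    {"linear":[0.0016,0.0003,0],"turn":[0,0,0],"grip":0.2}
  ]
}}

```text
t: 11.9
eef_pos: [557.3, -56.4, 197.5]
ee_rot: [-3.138, 0.524, 1.663]
contact_force: [0.1, 0.3, 0.2]
gripper_width: 54.6
gripper_force: 0.0
```

```bash
python3 arc.py
```

```text
head [ 53.4 -14.8  40.5] phi deg -15.5 r 55.4 w 54.552661796706325 gf 0.0
F tang 0.16 rad 0.08 norm 0.32
```

Emit:
{"api": "servo_tool", "payload": {
  "series": [
    {"linear":[0,0,-0.02],"turn":[0,0,0],"grip":0.2},
    {"linear":[0,0,-0.06],"turn":[0,0,0],"grip":0.2},
    {"linear":[0,0,-0.11],"turn":[0,0,0],"grip":0},
    {"linear":[0.02,-0.01,-0.15],"turn":[0,0,0],"grip":-0.3},
    {"linear":[0.06,-0.03,-0.17],"turn":[0,0,0],"grip":-1},
    {"linear":[0.1,-0.053,-0.17],"turn":[0,0,0],"grip":-1},
    {"linear":[0.13,-0.053,-0.17],"turn":[0,0,0],"grip":-1},
    {"linear":[0.13,-0.053,-0.17],"turn":[0,0,0],"grip":-1}
  ]
}}

```text
t: 12.9
eef_pos: [486.5, 136.9, 278.8]
ee_rot: [-3.135, 0.525, 1.667]
contact_force: [-0.4, 0.2, 0.1]
gripper_width: 0.6
gripper_force: 0.0
```

```bash
python3 - <<'E'
from h import *
w=shot("wrist");cv2.imwrite("pics/w2.png",w["frame"])
print(head(w["pose"][:3,3]))
v=fit([w],[504.8,-68.5,.09,np.radians(-14.7)],["disc","knob","clamp_hinge","clamp_bar"]);print(v.round(3),np.degrees(v[3]))
for t in ([0,235,200],[0,235,95],[0,148,95]): print(rel(C+R@np.array(t),RT))
E
```

```text
[  0.28438455 116.69835672 210.32553939]
('clamp_hinge', 0, array([320., 177.]), 0.94) [ 0.1 -1.   0.7]
('clamp_bar', 1, array([319., 151.]), 0.62) [-0.1  1.  -0.6]
[ 5.02873e+02 -6.90930e+01  9.40000e-02 -2.57000e-01] -14.7
([0.1209, -0.001, 0.0107], [-0.1, 0.0, 0.0])
([0.1209, -0.0007, 0.1157], [-0.1, 0.0, 0.0])
([0.0339, -0.0008, 0.1158], [-0.1, 0.0, 0.0])
```

View pics/w2.png

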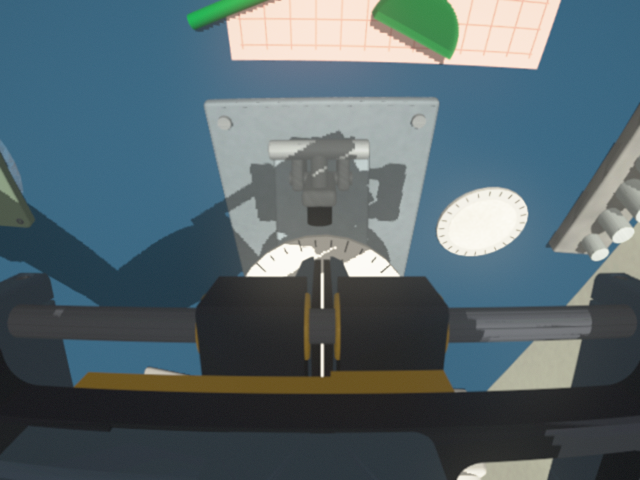

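The wrist picture shows the T-bar at (319,151), open and in line with the shut fingers. I'll come down on its downhill side.

Emit:
{"api": "servo_tool", "payload": {
  "series": [
    {"linear":[0.05,0,0],"turn":[0,0,0],"grip":-1},
    {"linear":[0.1,0,0],"turn":[0,0,0],"grip":-1},
    {"linear":[0.121,0,0.02],"turn":[0,0,0],"grip":-1},
    {"linear":[0.121,0,0.05],"turn":[0,0,0],"grip":-1},
    {"linear":[0.121,0,0.085],"turn":[0,0,0],"grip":-1},
    {"linear":[0.121,0,0.113],"turn":[0,0,0],"grip":-1},
    {"linear":[0.115,0,0.114],"turn":[0,0,0],"grip":-1},
    {"linear":[0.105,0,0.114],"turn":[0,0,0],"grip":-1},
    {"linear":[0.095,0,0.114],"turn":[0,0,0],"grip":-1},
    {"linear":[0.085,0,0.114],"turn":[0,0,0],"grip":-1}
  ]
}}

```text
t: 14.4
eef_pos: [485.8, 152.9, 139.7]
ee_rot: [-3.141, 0.521, 1.662]
contact_force: [0.8, 2.6, 0.5]
gripper_width: 0.7
gripper_force: 1.5
```

```bash
python3 arc.py|head -2
```

```text
head [  1.  200.1  97.9] phi deg 89.7 r 200.1 w 0.6986563471983455 gf 1.4536893088370562
F tang -0.98 rad 1.91 norm 1.69
```

Emit:
{"api": "servo_tool", "payload": {
  "series": [
    {"linear":[-0.007,0,0],"turn":[0,0,0],"grip":-1},
    {"linear":[-0.014,0,0],"turn":[0,0,0],"grip":-1},
    {"linear":[-0.021,0,0],"turn":[0,0,0],"grip":-1},
    {"linear":[-0.028,0,0],"turn":[0,0,0],"grip":-1},
    {"linear":[-0.035,0,0],"turn":[0,0,0],"grip":-1},
    {"linear":[-0.042,0,0],"turn":[0,0,0],"grip":-1},
    {"linear":[-0.049,0,0],"turn":[0,0,0],"grip":-1},
    {"linear":[-0.056,0,0],"turn":[0,0,0],"grip":-1},
    {"linear":[-0.063,0,0],"turn":[0,0,0],"grip":-1},
    {"linear":[-0.063,0,0],"turn":[0,0,0],"grip":-1}
  ]
}}

```text
t: 15.65
eef_pos: [490.3, 97.4, 170.5]
ee_rot: [-3.139, 0.524, 1.662]
contact_force: [-0.0, -0.1, 0.3]
gripper_width: 0.4
gripper_force: 0.0
```

```bash
python3 arc.py|head -2;  python3 - <<'E'
from h import *
w=shot("side");cv2.imwrite("pics/s3.png",cv2.resize(w["frame"][200:400,220:480],(780,600)))
E
```

```text
head [  0.5 136.5  96.7] phi deg 89.8 r 136.5 w 0.3880028054972907 gf 0.0
F tang 0.01 rad -0.23 norm 0.17
```

View pics/s3.png

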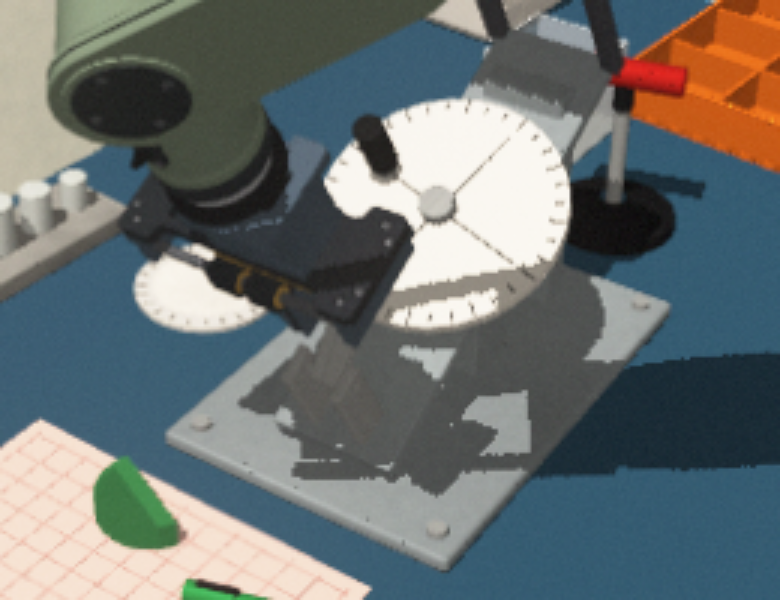

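The crop shows the gripper at (280,250) over the clamp, with no force on it, so the arm has gone over centre. I'll back off and look.

Emit:
{"api": "servo_tool", "payload": {
  "series": [
    {"linear":[0,0,-0.02],"turn":[0,0,0],"grip":-1},
    {"linear":[0,0,-0.06],"turn":[0,0,0],"grip":-1},
    {"linear":[0,0,-0.11],"turn":[0,0,0],"grip":-1},
    {"linear":[0.03,0,-0.15],"turn":[0,0,0],"grip":-1},
    {"linear":[0.06,0,-0.17],"turn":[0,0,0],"grip":-1},
    {"linear":[0.06,0,-0.17],"turn":[0,0,0],"grip":-1},
    {"linear":[0.06,0,-0.17],"turn":[0,0,0],"grip":-1},
    {"linear":[0.06,0,-0.17],"turn":[0,0,0],"grip":-1}
  ]
}}

```text
t: 16.7
eef_pos: [478.0, 233.4, 287.1]
ee_rot: [-3.137, 0.525, 1.662]
contact_force: [-0.4, -0.6, 0.6]
gripper_width: 0.1
gripper_force: 0.0
```

```bash
python3 - <<'E'
from h import *
w=shot("wrist");s=shot("side");t=shot("top")
cv2.imwrite("pics/s4.png",cv2.resize(s["frame"][200:400,220:480],(780,600)))
for p in (w,s,t):
    for o in("clamp_bar","knob","disc"):
        r=ctrl.pinpoint(o,p)
        if not r: continue
        c,d=ray(p,r[0]["xy"]);hc=R.T@(c-C);hd=R.T@d
        if o=="clamp_bar": # closest q
            q=min(np.linspace(-.1,1.6,171),key=lambda q:np.linalg.norm(np.cross(bar(q)-hc,hd)));print(o,r[0]["score"],"q",q,np.linalg.norm(np.cross(bar(q)-hc,hd)))
        else:
            z=36 if o=="knob" else 0;x=hc+hd*(z-hc[2])/hd[2];print(o,r[0]["score"],x.round(1),np.degrees(np.arctan2(x[1],x[0])))
E
```

```text
disc 0.6 [ 1.9 -0.1  0. ] -4.385486391950869
clamp_bar 0.94 q -0.1 1.6188079738002426
knob 0.58 [ 47.5 -15.7  36. ] -18.234754795371945
disc 0.85 [-0.1 -0.7  0. ] -97.07890833812048
clamp_bar 0.6 q 0.13 9.973102314772571
knob 0.74 [ 46.1 -28.5  36. ] -31.71338498139217
disc 0.8 [-2.2 -6.2  0. ] -109.59907970697047
```

View pics/s4.png

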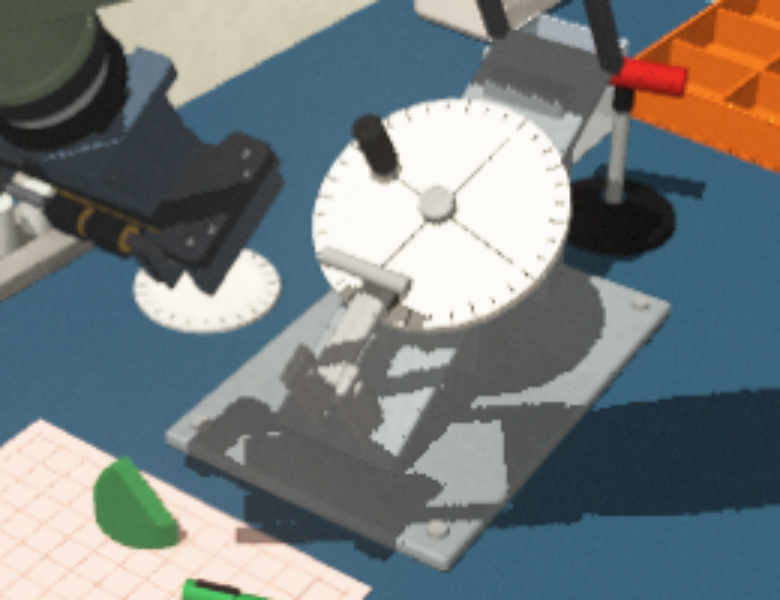

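The side crop shows the clamp shut, with its bar at (365,272) and its pad on the rim. The knob is still at (377,148), where it was before the clamp swung over, so the disc has not moved. I'll wait briefly, then hand in.

Emit:
{"api": "servo_tool", "payload": {
  "series": [
    {"linear":[0,0,0],"turn":[0,0,0],"grip":-1},
    {"linear":[0,0,0],"turn":[0,0,0],"grip":-1},
    {"linear":[0,0,0],"turn":[0,0,0],"grip":-1},
    {"linear":[0,0,0],"turn":[0,0,0],"grip":-1},
    {"linear":[0,0,0],"turn":[0,0,0],"grip":-1},
    {"linear":[0,0,0],"turn":[0,0,0],"grip":-1},
    {"linear":[0,0,0],"turn":[0,0,0],"grip":-1},
    {"linear":[0,0,0],"turn":[0,0,0],"grip":-1}
  ]
}}

```text
t: 18.3
eef_pos: [478.1, 234.4, 287.2]
ee_rot: [-3.138, 0.524, 1.663]
contact_force: [0.4, -0.4, 0.3]
gripper_width: 0.8
gripper_force: 0.0
```

```bash
python3 -c "
from workcell import ctrl
print(ctrl.sign_off())"
```

```text
the job is handed in; nothing more can be done
None
```

I stopped the disc in the middle of the tight spot, about 94° anticlockwise of the start, then shut the clamp onto the rim; I handed the job in at about 18 s with the arm clear and no bystander touched, but the sign-off returned no verdict.

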